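# Clamp the glued trivet halves and hold the pressure

## Robot

A 6-joint arm with a two-finger parallel gripper is mounted at the origin on a cart in front of the work surface, level with it; the furniture and walls round the work are solid. World frame = base frame: x ahead of the robot, y to its left, z up, the work surface at z = 0. Lengths are in mm, angles in rad, forces in N, time in s.
With the tool pointing down it reaches from about 400 to 825 mm from the base axis. Payload 7 kg.
Tool frame: the origin (TCP) lies on the centre line of the jaws, within the pads' length; the fingertips stand 11 mm ahead of it and the grasp point (between the pads) lies 8 mm behind it; z points along the fingers, y is the line along which they close (so a half turn about z gives the same grasp; the last joint's range is limited). The gripper opens to 88 mm and grips with 3 to 60 N. Pads are 19 mm wide; open, the fingers measure 130 mm over their backs; the gripper's body (78 mm by 193 mm) begins 47 mm behind the grasp point.
Start: joints at [1.588, 0.359, 0.012, 0, -1.224, -0.288], TCP at [180.574, 650.375, 203.361] pointing down, gripper open.
Joint ranges: [-3.07, 3.07], [-1.43, 2.12], [-1.02, 1.25], [-3.03, 1.67], [-3.05, -0], [-3.03, 3.03]. Speed limits (rad/s): [2.39, 2.39, 3.01, 3.14, 3.14, 3.14].

## Interface

Orientations are given as a unit quaternion [x, y, z, w].
In Python, from rig import env gives the robot as it stands.
- The arm moves only by the tool send_path, called after "Emit:" as a command line: name --pt "numbers of a row" for each row, then --argument value for the rest. Schema: {"type":"object","properties":{"steps":{"type":"array","items":{"type":"array","items":{"type":"number"},"minItems":6,"maxItems":6},"minItems":1,"maxItems":10},"finger_gap":{"type":"number"},"squeeze":{"type":"number"},"only":{"type":"string"},"quiet":{"type":"boolean"},"lines":{"type":"string"}},"required":["steps"],"additionalProperties":false}. steps is a list of rows, 1 to 10 of them, each of 6 numbers: dx, dy, dz in mm, then a rotation vector rx, ry, rz in rad; each row is the pose to reach, as a shift and turn from the pose commanded when the call began, along the tool's axes at that moment; what a row does not reach only later rows make up. A row lasts 1/8 s, in which the tool goes at most 62.5 mm and 0.188 rad, less where a joint would pass 70% of its speed; a pose out of reach is approached as far as the arm can. finger_gap is the finger opening in mm, set as the call begins (left out keeps the last). The fingers move at their own pace and stop on an object; squeeze is the grip in N (left out, the last holds). Time passes only in rows, so rows that do not move let the fingers close. The tool returns the time, the measured TCP pose, the force, the opening and the grip force at its end. only (a regular expression) keeps the lines of the reply that match it, lines (a string "A,B") keeps lines A to B, and quiet returns only ok. Input that does not fit is refused with a message, and nothing moves.
- env.state(): the state, without advancing time (a new reading comes with each control period).
- env.snapshot(name): name is "scene" or "top" or "wrist"; returns the picture (400x640x3 uint8, blue, green, red); there is no depth.
- env.camera_params(name): a dict with "fx", "fy", "cx", "cy" (pixels), "D" ([k1, k2, p1, p2, k3] as OpenCV has them; the pictures are not rectified), "eye" and "attitude" of the camera in the world; the wrist camera has in their place "hand_eye" (4x4, takes a point from camera to tool coordinates, whose origin is the TCP and whose axes are the flange's). Camera axes: x right, y down, z forward; pixel columns grow to the right and rows downward; lengths in mm; the calibration is good to about 2 mm. A picture is of the moment at which its call begins: read the wrist's pose just before it. camera_params takes no time and is no camera call.
- env.finish_job(): hands the job in; it is judged then, once.
The state is a dict: "t": time; "q": joint angles; "qvel": joint speeds; "joint_efforts": joint torques, N m; "position": TCP position; "ee_rot": TCP orientation; "ft_force": force on the tool from outside, world axes, zero at the start; "ft_torque": the same for the moment, N m; "width": finger opening in mm; "gripper_force": force on a finger pad.
Only numpy, scipy, OpenCV 4.12 (cv2) and the standard library are available. Lean on these libraries where they do the work, as an engineer would, in place of code of your own. Each camera call takes 0.05 s, during which the arm holds its last target. There are 200 camera calls.

## Task

The two halves of the small wooden trivet in the ratchet clamp have just been glued. Pump the clamp with its orange trigger (squeeze it towards the fixed blue grip, let it spring all the way back, squeeze again) until the rubber jaw has pushed the halves together against the end stop, then keep the trigger squeezed between your fingers so that the sprung jaw face is pressed in about halfway and the glue joint stays firmly closed; never press it right in, which would crush the soft wood. Move the halves and the jaw with the trigger only, leave the shakers and the coffee pod alone, and finish while still holding the trigger and grip squeezed: do not let go.

Things in the scene. Friction and masses are not known exactly. Their poses are not given: they have to be found in the camera images.
- clamp: Ratchet clamp, 0.8 kg in all, standing loose on the worktop (slides at about 5 N, so it centres itself in the fingers). Origin: underside, below the rod. +y: way the jaw moves; -x: where grip and trigger stick out. Base x -55 to 55, y -100 to 165 mm; bed top z 24, housing top z 66. Grip: upright plate, x -136 to -40, y -74 to -58, z 28 to 66; free space all round it at x < -62
- trigger_grip (a point): Point on the outer (+y) face of the orange trigger, level with the grip point, where the other finger goes. Trigger: lever 12 mm thick, z 30 to 64 mm, sticking out to -x from its vertical pivot at x -42, y -30 in the clamp's frame, 60 mm from this point. Over grip and trigger: 62 mm released, 38 mm fully squeezed
- trigger (a joint): 0 released (sprung: 2 N at the trigger point, 4 N squeezed), 0.4 rad fully squeezed, 24 mm at the trigger point. A full squeeze moves the rod on by two 4 mm teeth (8 mm, the first up to 10), 25 mm per rad once a tooth is caught; releasing leaves the rod where it is. Jaw force on the wood = about 2.4 x (finger force - spring) - 4 N
- rod (a joint): Travel of the toothed steel rod (0 to 0.06 m) that carries the jaw, towards the end stop along the clamp's +y. Friction 4 N holds it when the trigger is released; a jaw force above that pushes it back then, so the trigger has to be held. Starts at 0 to 0.008
- pad_face (a point): Centre of the front of the black rubber jaw face (44 mm wide, 36 mm high) on the rod's end. It is carried on a spring with a red stem behind it
- pad (a joint): How far the sprung jaw face is pressed in: 0 free, 0.009 m fully in; 2.5 N per mm. About halfway (0.0032 to 0.0068 m, 8 to 17 N) is the right clamping force; beyond 0.0084 m (21 N) the wood is crushed
- half_near: Trivet half next to the jaw: loose light wooden slab 88 (x) x 45 (y) x 22 (z) mm, 60 g, lying on the bed; origin at the centre of its underside; its axes roughly those of the clamp; glued edge at +y
- half_far: Trivet half next to the end stop: same slab, glued edge at -y, its other edge a few mm from the stop. When the joint is closed the origins are 45 mm apart
- anvil_face (a point): Middle of the face of the fixed blue end stop that faces the jaw, y 145 mm in the clamp's frame. With the halves closed up against it the jaw face is at y 55 mm
- pepper_shaker: Glass shaker with grey cap, 44 mm across, 90 mm high, standing beyond the end stop; origin under its centre; leave alone
- salt_shaker: Same kind of shaker, standing behind the rear end of the clamp; leave alone
- coffee_pod: Red and white coffee pod, 53 mm across, 34 mm high, on the robot's side of the trivet; leave alone
- fixed_grip: Fixed blue grip of the clamp with black ribs; the body's origin and axes are those of the clamp. One finger goes on its outer (-y) face, at (-102, -74, 47) mm in this frame; fingers close along y

How it is judged:
By the outcome, as a careful person would: the job done as asked, in the order asked, and still so for the second after the job is handed in, while the arm keeps its last pose, push and grip.
It also fails if it takes over 48 s, if anything falls off the work surface, if the arm or the gripper's body presses on something with over 40 N, if the wrist force passes 120 N, or if a joint passes its speed limit or range.

## Working session

There is one attempt and no reset: what is moved stays moved. The work goes in short steps, Python scripts to look and compute and a tool call to move; the robot and the scene stay as the last step left them, time stands still between calls to the robot, and variables do not carry over. Pictures are saved under pics/ and viewed, at most 10 in all, crops included, and the job is handed in when it is done.

```bash
ls; mkdir -p pics
```

Run:
```python
from rig import env
import cv2
s=env.state();print(s)
for n in("scene","top"):
    cv2.imwrite(f"pics/{n}0.png",env.snapshot(n));print(n,env.camera_params(n))
print(env.camera_params("wrist"))
```

```text
pics
rig.py
{'t': 0.0, 'q': array([ 1.58811910e+00,  3.59393275e-01,  1.10658930e-02, -3.73852769e-04,
       -1.22408513e+00, -2.88148589e-01]), 'qvel': array([ 3.96666155e-05, -1.76642546e-03, -2.69970003e-05, -1.56511770e-03,
       -5.69845218e-04,  7.59710752e-04]), 'joint_efforts': array([ 2.31246820e-03, -5.82719815e+01,  2.93048894e+01,  6.99687839e+00,
        6.92914036e-03, -1.57630489e-04]), 'position': array([180.42855908, 649.89493233, 202.41736989]), 'ee_rot': array([ 9.90836738e-01, -1.35062482e-01, -5.07606633e-05,  8.25425150e-04]), 'ft_force': array([ 0.96275365, -0.10990316, -0.63558748]), 'ft_torque': array([-0.03797951,  0.03154747,  0.0068636 ]), 'gripper_force': 0.0, 'width': 87.7337429079238}
scene {'fx': 459.488773398305, 'fy': 459.488773398305, 'cx': 320.99937000583895, 'cy': 206.49342077739811, 'D': array([-0.09905773,  0.        ,  0.        ,  0.        ,  0.        ]), 'eye': array([ 100.3954656 , -904.85096538,  524.34617339]), 'attitude': array([ 0.8140325 , -0.20505482,  0.13231297, -0.5270644 ])}
top {'fx': 381.31503265855616, 'fy': 381.31503265855616, 'cx': 325.06088591045466, 'cy': 202.9610557772736, 'D': array([-0.03250779,  0.        ,  0.        ,  0.        ,  0.        ]), 'eye': array([455.45453896,  25.77194142, 906.51723975]), 'attitude': array([-0.69899918,  0.71066523, -0.06502345,  0.04611978])}
{'fx': 294.5113740933006, 'fy': 294.5113740933006, 'cx': 314.67699764681174, 'cy': 200.1569786248921, 'D': array([-0.02002453,  0.        ,  0.        ,  0.        ,  0.        ]), 'hand_eye': array([[ 2.87064800e-04, -9.56582355e-01, -2.91462030e-01,
         7.86231933e+01],
       [ 9.99999957e-01,  2.55578004e-04,  1.46102663e-04,
         6.67469776e-01],
       [-6.52679460e-05, -2.91462059e-01,  9.56582387e-01,
        -1.82070887e+02],
       [ 0.00000000e+00,  0.00000000e+00,  0.00000000e+00,
         1.00000000e+00]])}
```

View pics/top0.png

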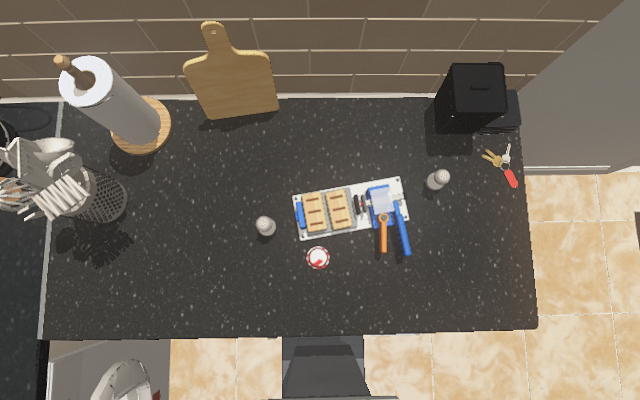

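View pics/scene0.png

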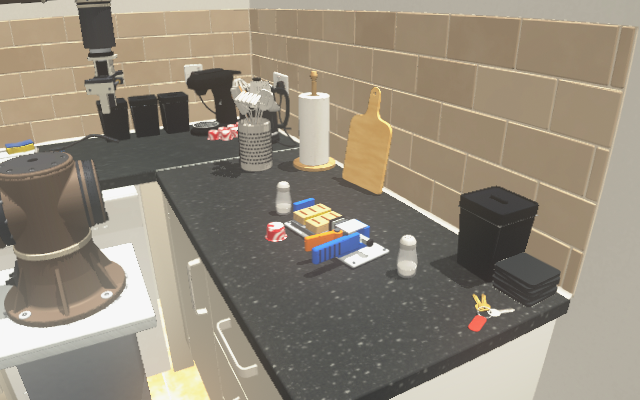

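The top picture shows the clamp centred near (350,208). The end stop is at (300,215), the orange trigger tip at (384,250), the blue grip tip at (407,254), the shakers at (265,226) and (438,180), and the pod at (318,258). I'll enlarge it to get landmarks.

Run:
```python
import cv2
a=cv2.imread("pics/top0.png")[168:268,285:420]
cv2.imwrite("pics/topc.png",cv2.resize(a,None,fx=5.9,fy=5.9,interpolation=cv2.INTER_CUBIC))
```

```text
(no output)
```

View pics/topc.png

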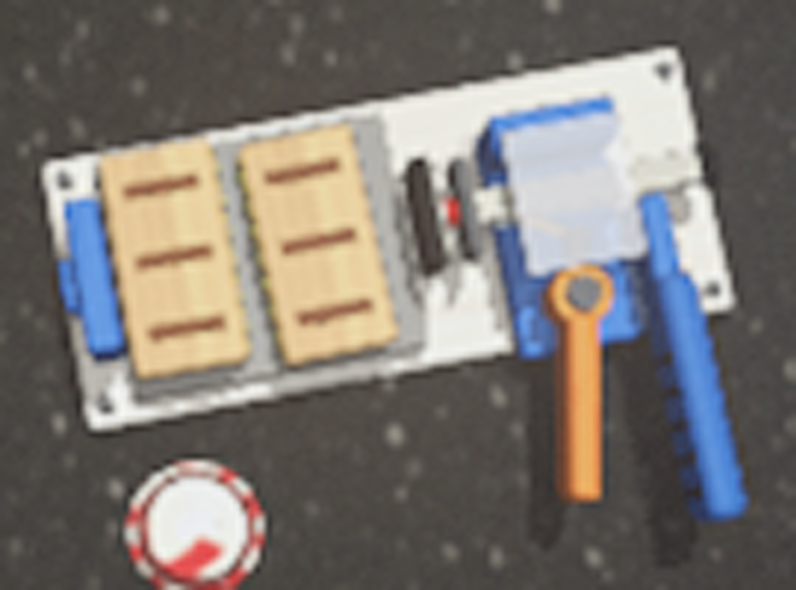

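The enlarged crop shows the base corners at crop (42,160), (92,430), (680,48) and (735,308). The trigger pivot is at (582,292), the grip end at (725,515) and the trigger tip at (582,498).

Create h.py:
```python
import numpy as np,cv2
from scipy.spatial.transform import Rotation as R
from scipy.optimize import least_squares
from rig import env
def pose(name,s=None):
    c=env.camera_params(name)
    K=np.array([[c['fx'],0,c['cx']],[0,c['fy'],c['cy']],[0,0,1]])
    if name=='wrist':
        T=np.eye(4);T[:3,:3]=R.from_quat(s['ee_rot']).as_matrix();T[:3,3]=s['position'];T=T@c['hand_eye']
        Rc,e=T[:3,:3],T[:3,3]
    else: Rc,e=R.from_quat(c['attitude']).as_matrix(),c['eye']
    return K,c['D'],Rc,e
def proj(P,cam):
    K,D,Rc,e=cam
    return cv2.projectPoints(np.float64(P).reshape(-1,1,3),cv2.Rodrigues(Rc.T)[0],-Rc.T@e,K,D)[0][:,0]
def world(p,C): # p = x,y,yaw of clamp
    return R.from_euler('z',p[2]).apply(np.float64(C))+[p[0],p[1],0]
```

Run:
```python
from h import *
u=np.array([(42,160),(92,430),(680,48),(735,308),(582,292),(725,515)])/5.9+[285,168]-0.4
cam=pose('top')
def C(z): return [(55,165,z),(-55,165,z),(55,-100,z),(-55,-100,z),(-42,-30,66),(-136,-66,66)]
r=least_squares(lambda p:(proj(world(p,C(p[3])),cam)-u).ravel(),[480,-20,.1,10],x_scale=[10,10,.1,10])
print(r.x,r.fun.reshape(-1,2).round(1))
p=r.x
# grip point, mid between fingers
for y in(-74,-12,-43):print(y,world(p,[(-102,y,47)]))
t=np.array([(582,498)])/5.9+[285,168]-.4
q=least_squares(lambda a:(proj(world(p,[(a[0],a[1],64)]),cam)-t).ravel(),[-130,-30]).x;print("trigtip",q)
s=env.state();print(R.from_quat(s['ee_rot']).as_matrix())
```

```text
[ 5.91835060e+02 -9.17334060e+01  1.65644665e-01  8.85216050e+00] [[-0.2 -0. ]
 [-0.7 -0.4]
 [-0.5 -0.2]
 [-0.   0. ]
 [ 0.5 -0.2]
 [ 0.9  0.8]]
-74 [[ 503.43293648 -181.53911048   47.        ]]
-12 [[ 493.20986771 -120.3877502    47.        ]]
-43 [[ 498.3214021  -150.96343034   47.        ]]
trigtip [-117.99743338  -13.32357608]
[[ 9.63543336e-01 -2.67552197e-01 -2.46362135e-04]
 [-2.67552261e-01 -9.63542187e-01 -1.49755222e-03]
 [ 1.63293076e-04  1.50887121e-03 -9.99998848e-01]]
```

Emit:
send_path --pt "37 44 0 0 0 -0.055" --pt "74 88 0 0 0 -0.11" --pt "111 133 0 0 0 -0.165" --pt "148 177 0 0 0 -0.22" --pt "185 221 0 0 0 -0.275" --pt "221 266 0 0 0 -0.33" --pt "258 310 0 0 0 -0.385" --pt "295 354 0 0 0 -0.437" --finger_gap 88

```text
t: 1.1
position: [370.4, 228.5, 203.4]
ee_rot: [0.996, 0.084, 0.0, -0.0]
ft_force: [1.5, 0.6, -0.1]
width: 88.0
gripper_force: 0.0
```

Emit:
send_path --pt "9 56 10 0 0 0" --pt "18 113 20 0 0 0" --pt "27 169 30 0 0 0" --pt "36 226 40 0 0 0" --pt "45 282 50 0 0 0" --pt "54 339 60 0 0 0" --pt "63.5 395 73 0 0 0" --pt "63.5 395 73 0 0 0" --pt "63.5 395 73 0 0 0" --finger_gap 88

```text
t: 2.22
position: [497.6, -149.0, 129.9]
ee_rot: [0.997, 0.082, -0.001, -0.0]
ft_force: [-0.6, 0.7, -0.8]
width: 87.7
gripper_force: 0.0
```

Run:
```python
from h import *
s=env.state();print(s['position'],s['ee_rot'],s['q'])
im=env.snapshot('wrist');cv2.imwrite('pics/w1.png',im)
p=[591.835,-91.733,.16564]
cam=pose('wrist',s)
print(proj(world(p,[(-136,-58,66),(-136,-74,66),(-42,-30,66),(-62,-58,66),(-118,-13.3,64),(-55,-100,9)]),cam).round(1))
```

```text
[ 497.56476867 -148.95542254  129.8744982 ] [ 9.96606322e-01  8.23131494e-02 -6.14225757e-04 -8.35688848e-05] [ 8.72174326e-02  1.66973431e-01 -4.30719397e-01 -2.09162801e-04
 -9.74331142e-01  1.64850929e+00]
[[333.  239. ]
 [350.6 238.9]
 [300.7 133.4]
 [334.6 157.8]
 [283.5 219.7]
 [372.4 142.2]]
```

View pics/w1.png

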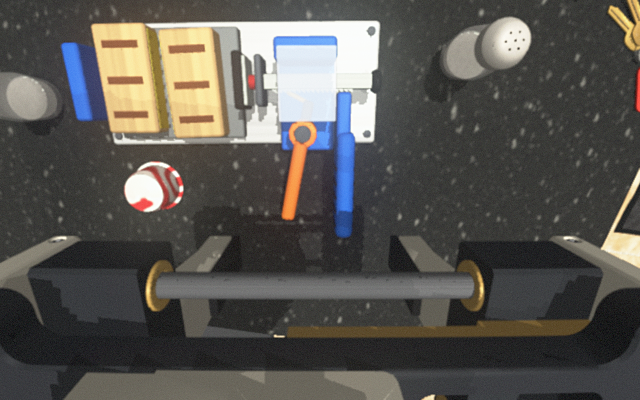

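The wrist view matches the projected model to about 2 px. The grip end is at (344,237), the trigger tip at (288,217) and the pivot at (302,133). The clamp sits roughly 1.5 mm further towards -y than my fit. I'll shift 3 mm and descend.

Emit:
send_path --pt "0 3 20 0 0 0" --pt "0 3 45 0 0 0" --pt "0 3 70 0 0 0" --pt "0 3 85 0 0 0" --pt "0 3 91 0 0 0" --pt "0 3 91 0 0 0" --finger_gap 88 --squeeze 7

```text
t: 3.02
position: [498.9, -151.3, 39.7]
ee_rot: [0.997, 0.083, 0.0, 0.0]
ft_force: [-0.2, 0.7, 0.7]
width: 87.6
gripper_force: 0.0
```

Run:
```python
from h import *
s=env.state();print(s['position'],s['ft_force'])
im=env.snapshot('wrist');cv2.imwrite('pics/w2.png',im)
```

```text
[ 498.881041   -151.28530177   39.65626294] [-0.24910325  0.71949222  0.7150758 ]
```

View pics/w2.png

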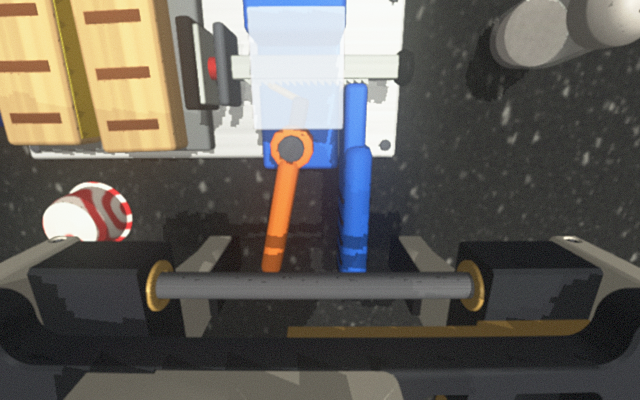

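The fingers are centred: trigger at x≈265 and grip at x≈355, with finger tips at 215 and 415. First squeeze next, with a 7 N grip so the jaw stays under 6 N. The tool follows 12 mm towards the grip so the clamp stays put.

Emit:
send_path --pt "0 4 0 0 0 0" --pt "0 8 0 0 0 0" --pt "0 12 0 0 0 0" --pt "0 12 0 0 0 0" --finger_gap 34 --squeeze 7

```text
t: 3.58
position: [499.7, -163.5, 39.3]
ee_rot: [0.997, 0.083, -0.001, -0.0]
ft_force: [-2.4, 4.5, 2.7]
width: 52.9
gripper_force: 2.9
```

Emit:
send_path --pt "0 0 0 0 0 0" --pt "0 0 0 0 0 0"

```text
t: 3.82
position: [500.3, -164.1, 39.3]
ee_rot: [0.997, 0.083, -0.0, 0.0]
ft_force: [-0.6, -3.7, -0.2]
width: 43.2
gripper_force: 7.0
```

Emit:
send_path --pt "0 0 0 0 0 0" --pt "0 0 0 0 0 0" --pt "0 0 0 0 0 0" --pt "0 0 0 0 0 0"

```text
t: 4.32
position: [500.3, -163.7, 39.3]
ee_rot: [0.997, 0.083, -0.0, 0.0]
ft_force: [-0.9, -4.3, -0.6]
width: 43.0
gripper_force: 7.0
```

Emit:
send_path --pt "0 0 0 0 0 0" --pt "0 0 0 0 0 0" --pt "0 0 0 0 0 0" --finger_gap 34 --squeeze 9

```text
t: 4.7
position: [500.6, -163.5, 39.4]
ee_rot: [0.997, 0.083, -0.0, 0.0]
ft_force: [-1.7, -4.9, -1.3]
width: 38.0
gripper_force: 8.6
```

Emit:
send_path --pt "0 0 0 0 0 0" --pt "0 0 0 0 0 0" --finger_gap 34 --squeeze 9.5

```text
t: 4.95
position: [500.5, -163.5, 39.4]
ee_rot: [0.997, 0.083, -0.0, 0.0]
ft_force: [-1.8, -4.8, -0.7]
width: 38.2
gripper_force: 9.0
```

Emit:
send_path --pt "0 -4 0 0 0 0" --pt "0 -8 0 0 0 0" --pt "0 -12 0 0 0 0" --pt "0 -12 0 0 0 0" --pt "0 -12 0 0 0 0" --finger_gap 76 --squeeze 9

```text
t: 5.58
position: [498.9, -151.4, 39.5]
ee_rot: [0.997, 0.083, 0.0, -0.0]
ft_force: [-0.2, 0.1, -0.1]
width: 75.2
gripper_force: 0.0
```

Run:
```python
from h import *
im=env.snapshot('wrist');cv2.imwrite('pics/w3.png',im[:300])
```

```text
(no output)
```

View pics/w3.png

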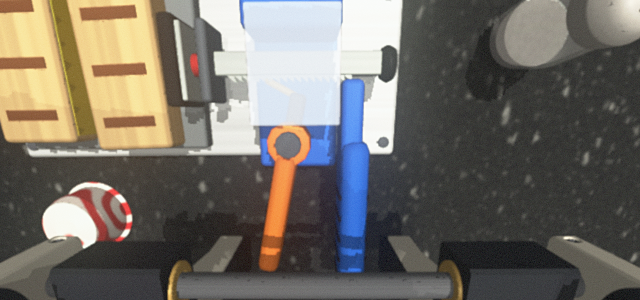

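The rod moved on about one full squeeze and the rubber face at (165,60) is nearly on the near half. The trigger is fully back. I'll carry on pumping.

Emit:
send_path --pt "0 4 0 0 0 0" --pt "0 8 0 0 0 0" --pt "0 12 0 0 0 0" --pt "0 12 0 0 0 0" --pt "0 12 0 0 0 0" --pt "0 12 0 0 0 0" --pt "0 12 0 0 0 0" --finger_gap 34 --squeeze 9

```text
t: 6.5
position: [500.2, -163.7, 39.2]
ee_rot: [0.997, 0.083, -0.0, 0.0]
ft_force: [-0.9, -3.5, -2.1]
width: 37.8
gripper_force: 8.5
```

Emit:
send_path --pt "0 0 0 0 0 0" --pt "0 0 0 0 0 0"

```text
t: 6.75
position: [500.3, -163.5, 39.2]
ee_rot: [0.997, 0.083, -0.0, -0.0]
ft_force: [-1.2, -4.4, -2.8]
width: 37.2
gripper_force: 8.5
```

Emit:
send_path --pt "0 -4 0 0 0 0" --pt "0 -8 0 0 0 0" --pt "0 -12 0 0 0 0" --pt "0 -12 0 0 0 0" --pt "0 -12 0 0 0 0" --finger_gap 76 --squeeze 9

```text
t: 7.38
position: [499.0, -151.4, 39.6]
ee_rot: [0.997, 0.083, 0.0, 0.0]
ft_force: [0.1, -0.1, 0.5]
width: 75.6
gripper_force: 0.0
```

Emit:
send_path --pt "0 4 0 0 0 0" --pt "0 8 0 0 0 0" --pt "0 12 0 0 0 0" --pt "0 12 0 0 0 0" --pt "0 12 0 0 0 0" --pt "0 12 0 0 0 0" --pt "0 12 0 0 0 0" --pt "0 12 0 0 0 0" --pt "0 12 0 0 0 0" --finger_gap 34 --squeeze 9

```text
t: 8.5
position: [500.2, -163.5, 39.3]
ee_rot: [0.997, 0.083, -0.0, -0.0]
ft_force: [-1.9, -3.9, -1.6]
width: 37.0
gripper_force: 8.5
```

Run:
```python
from h import *
a=env.snapshot('wrist');b=env.snapshot('top')
o=np.vstack([a[:290],cv2.resize(b[168:268,285:425],(640,457),interpolation=2)[:300]])
cv2.imwrite('pics/w4.png',o)
```

```text
(no output)
```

View pics/w4.png

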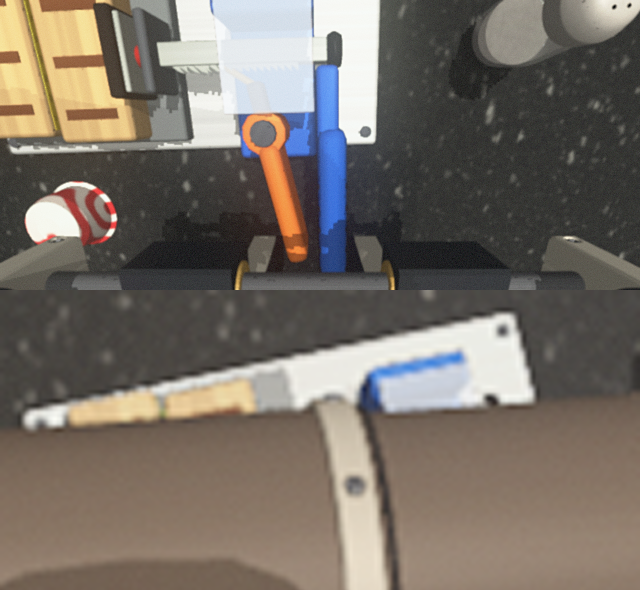

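The jaw is carrying the near half forward. The joint at (40,70) is nearly closed, with only a few mm left there and at the stop. Next cycle.

Emit:
send_path --pt "0 -4 0 0 0 0" --pt "0 -8 0 0 0 0" --pt "0 -12 0 0 0 0" --pt "0 -12 0 0 0 0" --pt "0 -12 0 0 0 0" --finger_gap 76 --squeeze 9

```text
t: 9.22
position: [499.1, -151.4, 39.6]
ee_rot: [0.997, 0.083, 0.0, 0.0]
ft_force: [-0.2, -0.0, 0.3]
width: 74.9
gripper_force: 0.0
```

Emit:
send_path --pt "0 4 0 0 0 0" --pt "0 8 0 0 0 0" --pt "0 12 0 0 0 0" --pt "0 12 0 0 0 0" --pt "0 12 0 0 0 0" --pt "0 12 0 0 0 0" --pt "0 12 0 0 0 0" --pt "0 12 0 0 0 0" --pt "0 12 0 0 0 0" --finger_gap 34 --squeeze 9

```text
t: 10.35
position: [500.2, -163.5, 39.2]
ee_rot: [0.997, 0.083, -0.0, -0.0]
ft_force: [-2.1, -4.8, -1.0]
width: 36.2
gripper_force: 8.4
```

Run:
```python
from h import *
a=env.snapshot('wrist');c=env.snapshot('scene')
o=np.vstack([a[:290],cv2.resize(c[180:280,240:400],(640,400),interpolation=2)[:300]])
cv2.imwrite('pics/w5.png',o)
```

```text
(no output)
```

View pics/w5.png

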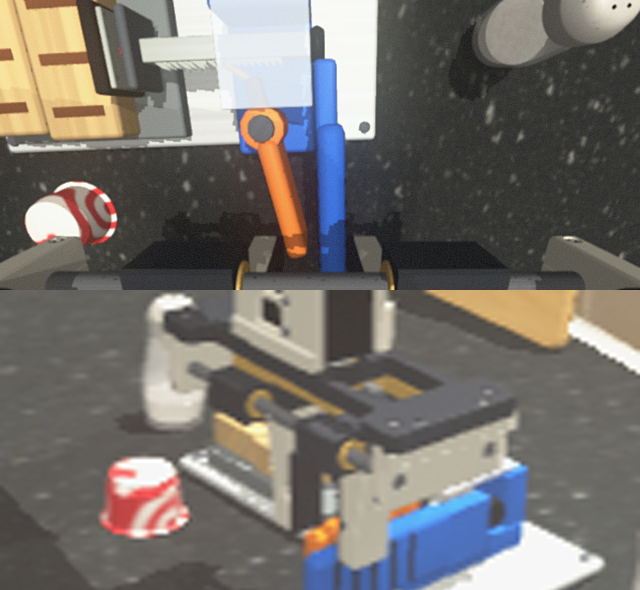

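The halves are together and the red stem is shorter. The trigger is bottomed at about 36 mm, with the grasp slightly further out on the lever, so this stroke can't build the right force. One more release and squeeze.

Emit:
send_path --pt "0 -4 0 0 0 0" --pt "0 -8 0 0 0 0" --pt "0 -12 0 0 0 0" --pt "0 -12 0 0 0 0" --pt "0 -12 0 0 0 0" --finger_gap 76 --squeeze 9

```text
t: 11.08
position: [499.1, -151.4, 39.6]
ee_rot: [0.997, 0.083, 0.0, -0.0]
ft_force: [0.6, 0.1, -0.0]
width: 74.8
gripper_force: 0.0
```

Run:
```python
from h import *
cv2.imwrite('pics/r6.png',env.snapshot('wrist'))
```

Emit:
send_path --pt "3 4 0 0 0 0" --pt "3 8 0 0 0 0" --pt "3 12 0 0 0 0" --pt "3 12 0 0 0 0" --pt "3 12 0 0 0 0" --pt "3 12 0 0 0 0" --finger_gap 34 --squeeze 8

```text
t: 11.88
position: [503.5, -163.3, 39.4]
ee_rot: [0.997, 0.083, -0.0, 0.0]
ft_force: [0.6, -3.2, -1.8]
width: 50.5
gripper_force: 8.1
```

Emit:
send_path --pt "0 0 0 0 0 0" --pt "0 0 0 0 0 0" --pt "0 0 0 0 0 0" --pt "0 0 0 0 0 0"

```text
t: 12.38
position: [503.4, -163.0, 39.4]
ee_rot: [0.997, 0.083, -0.0, 0.0]
ft_force: [0.3, -2.3, -1.3]
width: 50.5
gripper_force: 8.1
```

Emit:
send_path --pt "0 0 0 0 0 0" --pt "0 0 0 0 0 0" --pt "0 0 0 0 0 0" --finger_gap 34 --squeeze 9

```text
t: 12.75
position: [503.4, -163.0, 39.3]
ee_rot: [0.997, 0.083, -0.0, 0.0]
ft_force: [-1.4, -3.7, 0.1]
width: 50.0
gripper_force: 9.1
```

Emit:
send_path --pt "0 0 0 0 0 0" --pt "0 0 0 0 0 0" --pt "0 0 0 0 0 0" --finger_gap 34 --squeeze 9.7

```text
t: 13.12
position: [503.3, -163.0, 39.3]
ee_rot: [0.997, 0.083, -0.0, -0.0]
ft_force: [-1.4, -4.3, -1.5]
width: 49.1
gripper_force: 9.7
```

Run:
```python
from h import *
cv2.imwrite('pics/r7.png',env.snapshot('wrist'))
A=[cv2.imread(f'pics/{n}.png')[0:150,70:350] for n in('w4','w5','r6','r7')]
o=np.vstack([np.hstack(A[:2]),np.hstack(A[2:])])
cv2.imwrite('pics/cmp.png',cv2.resize(o,(800,429),interpolation=2))
```

```text
(no output)
```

View pics/cmp.png

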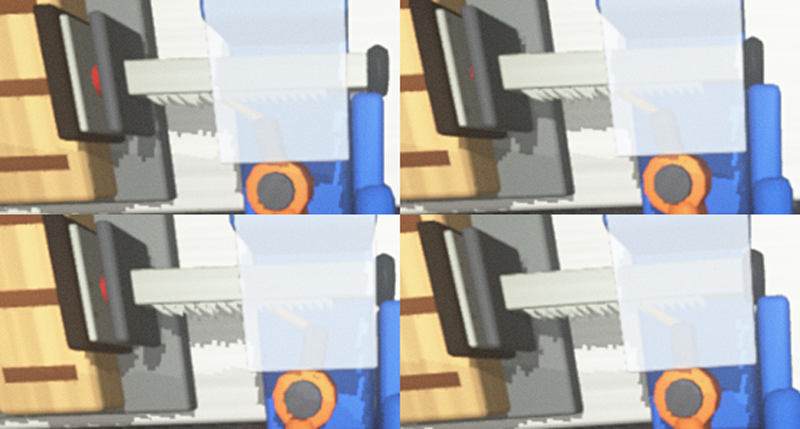

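The trigger now stalls part-way at 49 mm with 9.7 N, and the red stem is hidden, so the sprung face is pressed in. A side force of about 4 N from clamp friction shows the finger forces are unequal, so I'll balance them and measure the face gap numerically.

Emit:
send_path --pt "0 1 0 0 0 0" --pt "0 2 0 0 0 0" --pt "0 2 0 0 0 0" --pt "0 2 0 0 0 0"

```text
t: 13.68
position: [503.7, -165.0, 39.3]
ee_rot: [0.997, 0.083, -0.0, 0.0]
ft_force: [-3.3, -1.9, -0.2]
width: 45.2
gripper_force: 9.7
```

Run:
```python
from h import *
cv2.imwrite('pics/r8.png',env.snapshot('wrist'))
ref=cv2.imread('pics/w4.png')
g=lambda n:cv2.imread(f'pics/{n}.png',0)
# profile just above/below red stem, searching the stem row by the light plate lower corner
for n in('w4','w5','r6','r7','r8'):
    a=g(n)
    for r in(40,70,80):
        print(n,r,a[r,85:185:2].tolist())
```

```text
w4 40 [224, 223, 222, 221, 217, 213, 221, 160, 61, 66, 67, 69, 64, 63, 63, 49, 182, 220, 187, 101, 93, 95, 93, 90, 94, 86, 97, 113, 121, 120, 107, 87, 65, 70, 67, 69, 65, 62, 63, 62, 69, 76, 69, 93, 90, 92, 99, 107, 214, 245]
w4 70 [205, 216, 221, 224, 224, 222, 221, 219, 218, 221, 164, 65, 65, 71, 70, 70, 64, 58, 69, 197, 222, 167, 92, 94, 94, 92, 94, 93, 94, 105, 111, 124, 110, 94, 67, 68, 69, 71, 67, 68, 69, 60, 67, 68, 63, 102, 180, 213, 186, 152]
w4 80 [201, 202, 215, 219, 221, 222, 222, 221, 219, 215, 219, 159, 62, 69, 63, 70, 74, 66, 61, 78, 201, 223, 159, 90, 91, 94, 92, 91, 92, 90, 107, 118, 126, 110, 92, 63, 62, 67, 64, 68, 71, 65, 64, 68, 69, 72, 87, 81, 77, 79]
w5 40 [68, 66, 68, 69, 66, 70, 68, 52, 130, 220, 205, 135, 90, 93, 96, 92, 90, 104, 114, 120, 118, 106, 80, 72, 64, 63, 68, 173, 223, 221, 220, 217, 219, 218, 220, 217, 216, 220, 219, 219, 221, 223, 222, 223, 223, 222, 223, 224, 223, 225]
w5 70 [221, 218, 215, 88, 67, 71, 69, 71, 68
[... 1800 characters left out ...]
 87]
r8 40 [154, 58, 69, 64, 64, 66, 64, 67, 51, 170, 220, 184, 108, 91, 93, 109, 121, 117, 107, 89, 70, 64, 65, 66, 67, 65, 68, 57, 60, 58, 66, 70, 82, 109, 139, 147, 156, 161, 169, 180, 194, 177, 179, 181, 184, 194, 213, 217, 217, 217]
r8 70 [224, 217, 214, 217, 98, 61, 71, 67, 69, 69, 63, 57, 107, 223, 212, 133, 78, 91, 104, 113, 121, 112, 97, 72, 63, 60, 66, 64, 63, 67, 65, 62, 61, 63, 62, 109, 197, 211, 159, 160, 188, 165, 146, 161, 195, 211, 188, 166, 171, 167]
r8 80 [224, 223, 221, 218, 216, 136, 61, 69, 74, 71, 69, 67, 56, 83, 218, 214, 151, 91, 99, 106, 113, 121, 118, 94, 70, 60, 67, 67, 67, 66, 66, 64, 65, 69, 65, 62, 69, 96, 111, 105, 111, 110, 102, 104, 111, 111, 104, 95, 76, 76]
```

Taking the plate gap against the free state at about 1.9 px/mm, the face was pressed in 4.1 mm and is now at about 5 mm, which is halfway. I'll check that it's steady and take one last look at the joint.

Emit:
send_path --pt "0 0 0 0 0 0" --pt "0 0 0 0 0 0" --pt "0 0 0 0 0 0" --pt "0 0 0 0 0 0" --pt "0 0 0 0 0 0" --pt "0 0 0 0 0 0" --pt "0 0 0 0 0 0" --pt "0 0 0 0 0 0"

```text
t: 14.72
position: [503.8, -165.0, 39.3]
ee_rot: [0.997, 0.083, -0.0, -0.0]
ft_force: [-3.7, -2.7, -0.6]
width: 45.0
gripper_force: 9.7
```

Run:
```python
from h import *
a=env.snapshot('wrist');cv2.imwrite('pics/r9.png',a)
b=cv2.cvtColor(a,6)
for r in(40,70,80):print(b[r,85:145:2].tolist())
o=np.vstack([a[:200],cv2.resize(a[:160,:213],(640,480),interpolation=2)])[:600]
cv2.imwrite('pics/fin.png',o)
```

```text
[162, 62, 70, 66, 65, 71, 69, 64, 58, 164, 223, 190, 113, 96, 95, 108, 117, 115, 114, 88, 66, 67, 69, 73, 64, 67, 67, 61, 66, 63]
[223, 220, 212, 214, 111, 62, 67, 71, 66, 68, 67, 54, 100, 224, 217, 141, 80, 89, 103, 119, 123, 112, 99, 68, 62, 66, 70, 69, 59, 69]
[224, 224, 221, 219, 221, 137, 66, 71, 69, 70, 69, 67, 64, 69, 216, 220, 156, 94, 87, 101, 120, 127, 117, 98, 77, 65, 64, 61, 68, 63]
```

View pics/fin.png

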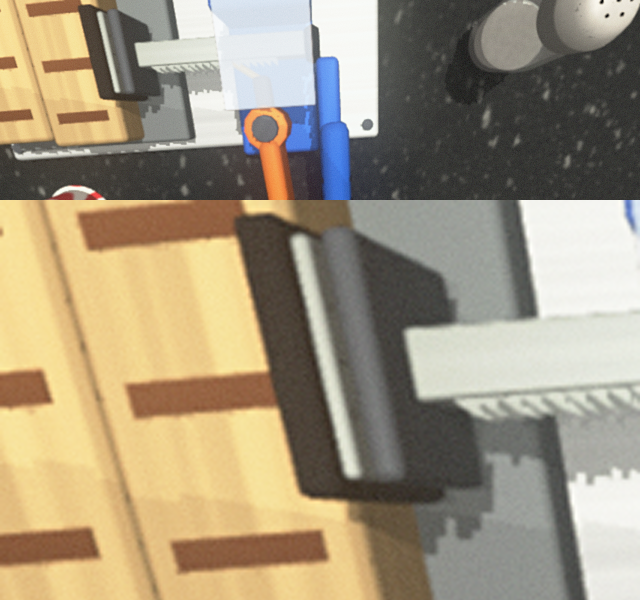

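The joint line at (90,380) in the zoom is closed and straight. The face is pressed in about halfway and everything is steady: 45 mm, 9.7 N, trigger not bottomed. I'm handing it in while still holding.

```bash
python3 -c "
from rig import env
print(env.finish_job())"
```

```text
the job is handed in; nothing more can be done
None
```

I pumped the clamp until the trivet halves closed up, and handed the job in at about 15 s with the trigger still held at 9.7 N; from the images the jaw face is pressed in about 5 of its 9 mm and the joint looks closed, but I got no verdict back.

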